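# Open the combination lock of the deposit box and hold the shackle up

## Task

The grey deposit box on the bench is locked, and its shackle is hung up a few millimetres above its seat, which blocks the dial. Push the shackle fully home, then turn the dial clockwise, click by click, until its pointer rests in the notch at the one long raised tick, and then pull the shackle up as far as it goes. A spring draws it back, so finish while gripping it and holding it fully up; do not disturb the phone, the screwdriver and the dish lying round the box.

Things in the scene. Friction and masses are not known exactly. Their poses are not given: they have to be found in the camera images.
- deposit_box: Grey steel box fixed to the bench, 114 (x) x 216 (y) x 70 mm high. Origin: centre of its underside; x points to its rear (away from the robot), y to its left, z up. On its flat top the dial's axis is at y = -55 mm, the shackle's middle at y = +58 mm (both x = 0). A flat hasp strap, 5 mm high, lies on top from the shackle's short leg to the rear edge.
- long_tick (a point): The long raised tick on the box top that marks the dial's open click: 16 mm long, 4 mm high, its middle (this point) 43.5 mm from the dial's axis on the robot's side (the box's -x). The seven other ticks, one a click, are 6 mm long and lower; they lie 20 degrees apart at radius 36 to 42 mm.
- dial_grip (a point): Grip point of the dial, on its upright axis, 96 mm over the bench. A black ribbed disc, 60 mm across, its face 79 mm over the bench, with a finger bar across it: 46 mm long, 14 mm thick, top at 108 mm. Take the bar from above across its thickness. The point's x axis runs along the bar to the end with the light steel pointer; z is up.
- dial (a joint): Dial angle, rad, growing clockwise seen from above; stops at 0 and 2.5. Clicks every 0.349 and springs to the nearest click when let go (about 0.1 N m). Open at 1.745 (click 5, pointer at the long tick), shackle free within 0.1 of it. Starts at 0.3 to 1.1, mostly in a click; one grasp can turn it. With the shackle over 3 mm up it cannot pass about 1.2.
- shackle_grip (a point): Middle of the shackle's crown, on the bar's centre line, 118 mm over the bench when home, 168 mm when fully up. The shackle is a U of 10 mm round steel bar on the box top, in the box's y-z plane, legs 44 mm apart, its crown straight for 24 mm along y. Site axes as the box's: z up, y along the crown. Take it from above across the bar (fingers closing along x).
- shackle (a joint): Lift of the shackle, m: 0 home on its stop, 0.050 fully up on its stop. Starts hung up at 0.007 to 0.0085. Friction 3 N, return spring 120 N/m, weight 1.2 N: it stays where left below about 15 mm, slides back if let go higher; pressing it home takes 3 N, holding it fully up about 10 N. Unless the dial is at its open click it lifts no more than about 10 mm.
- phone: Bystander: black phone with a cracked screen, 138 x 68 x 8 mm, lying flat to the left of the box. Origin: centre of its underside.
- driver: Bystander: small grey-handled screwdriver, 119 mm long, 12 mm thick, lying on the robot's side of the box. Origin: centre of its underside.
- dish: Bystander: round metal screw dish, 72 mm across, 16 mm high, near the right front corner of the box. Origin: centre of its underside.

How it is judged:
On the way, in this order (a step that is already met when the one before it is completed fails the run):
1. the shackle is pushed fully home while the dial is still short of the open click (value of joint shackle below 0.0015 m and value of joint dial below 1.4 rad), for 0.1 s.
2. the dial rests at the open click with the shackle still down (value of joint dial between 1.645 and 1.845 rad and value of joint shackle below 0.005 m), for 0.2 s.
3. the shackle is pulled up (value of joint dial between 1.645 and 1.845 rad and value of joint shackle above 0.04 m), for 0.2 s.
At the end, for the whole second after the job is handed in: The gripper holds the shackle (contact over 2 N) at 43 mm of lift or more out of 50, at rest, with the dial within 0.1 rad of its open click (1.745); phone, screwdriver and dish are within 30 mm of where they lay (value of joint dial between 1.645 and 1.845 rad and value of joint shackle above 0.043 m and velocity of joint shackle below 0.02 m/s and contact force between the fingers and shackle above 2 N and distance of each of phone, driver, dish from where it was at the start of the episode below 0.03 m); the arm keeps its last pose, push and grip.
It fails at once if the phone is pushed away (more than 30 mm) (distance of phone from where it was at the start of the episode above 0.03 m).
It fails at once if the screwdriver is pushed away (more than 30 mm) (distance of driver from where it was at the start of the episode above 0.03 m).
It fails at once if the dish is pushed away (more than 30 mm) (distance of dish from where it was at the start of the episode above 0.03 m).
It also fails if it takes over 48 s, if anything falls off the work surface, if the arm or the gripper's body presses on something with over 40 N, if the wrist force passes 120 N, or if a joint passes its speed limit or range.

## Robot

A 6-joint arm with a two-finger parallel gripper is mounted at the origin on a cart in front of the work surface, level with it; the furniture and walls round the work are solid. World frame = base frame: x ahead of the robot, y to its left, z up, the work surface at z = 0. Lengths are in m, angles in rad, forces in N, time in s.
With the tool pointing down it reaches from about 0.3 to 0.85 m from the base axis. Payload 4.2 kg.
Tool frame: the origin (TCP) lies at the centre of the arm's flange, where the gripper is bolted on; the fingertips stand 191 mm ahead of it and the grasp point (between the pads) lies 172 mm ahead of it; z points along the fingers, y is the line along which they close (so a half turn about z gives the same grasp; the last joint's range is limited). The gripper opens to 91 mm and grips with 3 to 60 N. Pads are 32 mm wide; open, the fingers measure 118 mm over their backs; the gripper's body (76 mm by 178 mm) begins 60 mm behind the grasp point.
Start: joints at [-1.226, 0.32, 1.565, -0, 1.257, -0.02], TCP at [0.205, -0.537, 0.405] pointing down, gripper open.
Joint ranges: [-3.11, 3.11], [-0.84, 2.01], [0.21, 2.61], [-1.34, 4.49], [0.05, 2.63], [-2.56, 2.56]. Speed limits (rad/s): [2.57, 2.57, 3.14, 3.14, 3.14, 3.14].

## Interface

Orientations are given as a 3x3 rotation matrix whose columns are the frame's x, y, z axes.
In Python, from cell import arm, viewer, hand_in gives the robot as it stands.
- The arm moves only by the shell command python3 -m handwheel 'ROWS' [FORCE]. ROWS is JSON, a list of rows, each an object of numbers: "grip": the closure, from 0 (fully open) to 1 (shut); "dx", "dy", "dz": the shift along the tool's x, y, z in units of 40 mm (1.0 is 40 mm); "ax", "ay", "az": the turn, a rotation vector about the tool's x, y, z in units of 5 degrees (1.0 is 5 degrees). A call has exactly 5 rows; each row is the pose to reach, as a shift and turn from the pose commanded when the call began, along the tool's axes at that moment; what a row does not reach only later rows make up. A row lasts 1/10 s, in which the tool goes at most 50 mm and 8.59 degrees, less where a joint would pass 70% of its speed; a pose out of reach is approached as far as the arm can. A call with a gripper value outside its range is refused whole. The fingers move at their own pace and stop on an object; FORCE is the grip in N (left out, the last holds). Time passes only in rows, so rows that repeat a pose let the fingers close, or fill a call up. It gives the time, the measured TCP pose, the force, the opening and the grip force at its end, in the units of the state.
- arm.read_state(): the state, without advancing time (a new reading comes with each control period).
- viewer.get_image(name): name is "side" or "top" or "wrist"; returns the picture (384x512x3 uint8, blue, green, red); there is no depth.
- viewer.calibration(name): a dict with "mtx" (3x3 intrinsics, pixels), "R" (3x3) and "t" (3): a world point X has camera coordinates R X + t. Camera axes: x right, y down, z forward; pixel columns grow to the right and rows downward; lengths in m; the calibration is good to about 2 mm. The wrist camera is an equidistant fisheye: a pixel r from the principal point sees the ray r / f radians off the axis. A picture is of the moment at which its call begins: read the wrist's pose just before it. calibration takes no time and is no camera call; for the wrist camera it gives the pose at the moment of the call.
- hand_in(): hands the job in; it is judged then, once.
The state is a dict: "time": time; "q": joint angles; "joint_vel": joint speeds; "effort": joint torques, N m; "tcp_pos": TCP position; "tool_rot": TCP orientation; "wrist_force": force on the tool from outside, world axes, zero at the start; "wrist_torque": the same for the moment, N m; "opening": opening from 0.0 (shut) to 1.0 (fully open); "gripper_force": force on a finger pad.
Only numpy, scipy, OpenCV 4.12 (cv2) and the standard library are available. Lean on these libraries where they do the work, as an engineer would, in place of code of your own. Each camera call takes 0.05 s, during which the arm holds its last target. There are 200 camera calls.

## Working session

There is one attempt and no reset: what is moved stays moved. The work goes in short steps, Python scripts to look and compute and a shell command to move; the robot and the scene stay as the last step left them, time stands still between calls to the robot, and variables do not carry over. Pictures are saved under pics/ and viewed, at most 10 in all, crops included, and the job is handed in when it is done.

```bash
ls; mkdir -p pics; python3 - <<'E'
from cell import arm, viewer
import cv2
s=arm.read_state();print({k:(v if not hasattr(v,'round') else v) for k,v in s.items()})
for n in("top","side"):
    cv2.imwrite(f"pics/{n}0.png",viewer.get_image(n)); c=viewer.calibration(n); print(n,c)
E
```

```text
pics
{'time': 0.0, 'q': array([-1.22601666e+00,  3.20367526e-01,  1.56567548e+00, -9.49384139e-06,
        1.25737553e+00, -2.00311451e-02]), 'joint_vel': array([ 0.00074572,  0.00077319, -0.00050543,  0.00027101, -0.00104081,
        0.0017194 ]), 'effort': array([-1.24298440e-03, -4.12459016e+01, -2.31975031e+01,  7.26688164e-02,
        4.58848535e-02, -1.73634344e-04]), 'tcp_pos': array([ 0.20507776, -0.53702948,  0.4038779 ]), 'tool_rot': array([[ 9.34190237e-01,  3.56774733e-01, -6.25627894e-04],
       [ 3.56775280e-01, -9.34188662e-01,  1.71537467e-03],
       [ 2.75478550e-05, -1.82569484e-03, -9.99998333e-01]]), 'wrist_force': array([ 0.35327296,  0.25282642, -0.07065146]), 'wrist_torque': array([-0.00428972,  0.03115135,  0.00095665]), 'gripper_force': 0.0, 'opening': 1.003898812139908}
top {'mtx': array([[494.10164721,   0.        , 260.68314512],
       [  0.        , 494.10164721, 189.87657501],
       [  0.        ,   0.        ,   1.        ]]), 'R': array([[ 0.07912134, -0.99685756,  0.00384842],
       [-0.97382407, -0.07811722, -0.21345816],
       [ 0.21308801,  0.01314141, -0.97694463]]), 't': array([0.04607674, 0.51545903, 1.04852223])}
side {'mtx': array([[346.8822172 ,   0.        , 252.74638285],
       [  0.        , 346.8822172 , 195.06715032],
       [  0.        ,   0.        ,   1.        ]]), 'R': array([[ 0.91806868, -0.39639397,  0.00466044],
       [-0.35134132, -0.81905684, -0.45354732],
       [ 0.18360059,  0.41475018, -0.89122001]]), 't': array([-0.41113331,  0.27946759,  0.79560291])}
```

View pics/top0.png

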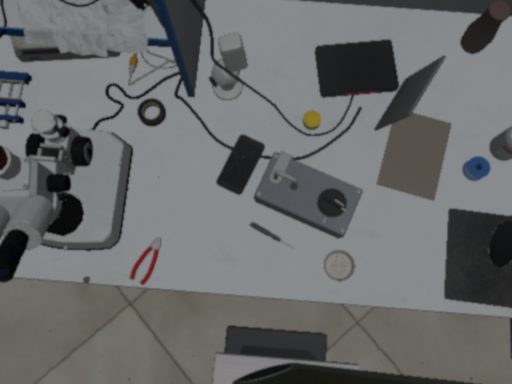

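View pics/side0.png

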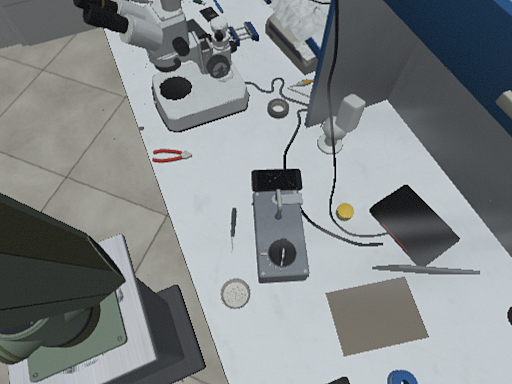

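The top view shows the box at about (310,193), with the dial at (333,203), the shackle at (283,168), the phone at (241,163), the driver at (268,234) and the dish at (339,265). I'll enlarge it for detail.

```bash
python3 - <<'E'
import cv2
im=cv2.imread("pics/top0.png")[140:250,240:380]
im=cv2.resize(im,None,fx=5.4,fy=5.4,interpolation=cv2.INTER_CUBIC)
cv2.imwrite("pics/top0c.png",cv2.convertScaleAbs(im,alpha=1.7))
E
```

```text
(no output)
```

View pics/top0c.png

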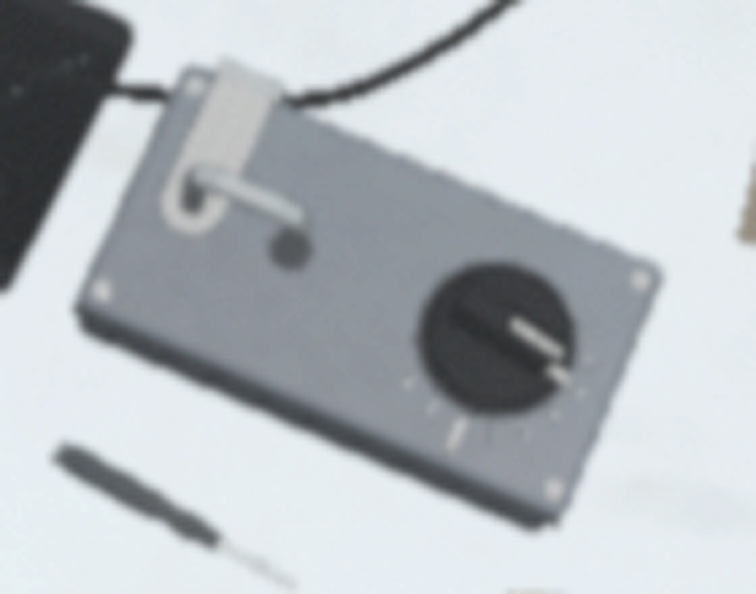

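Crop (5.4x, offset 240,140): top-face corners are about (183,65), (663,265), (563,505) and (78,308). The disc centre is about (497,338), the long tick (457,433), the crown (250,193), and the pointer stripe runs (510,322) to (565,352). I'll fit the box pose from these.

```bash
cat > h.py <<'E'
import numpy as np, cv2
from scipy.optimize import least_squares
from cell import arm, viewer
def rays(n,px,z,c=None):
    c=c or viewer.calibration(n);px=np.atleast_2d(np.array(px,float));K=c['mtx']
    d=np.c_[(px[:,0]-K[0,2])/K[0,0],(px[:,1]-K[1,2])/K[1,1]]
    if n=="wrist":
        r=np.linalg.norm(d,axis=1,keepdims=True);v=np.c_[d/np.maximum(r,1e-9)*np.sin(r),np.cos(r)]
    else: v=np.c_[d,np.ones(len(d))]
    v=v@c['R'];o=-c['R'].T@c['t'];return (o+v*((z-o[2])/v[:,2])[:,None])[:,:2]
def fit(P,L):
    f=lambda p:((np.array([[np.cos(p[2]),-np.sin(p[2])],[np.sin(p[2]),np.cos(p[2])]])@L.T).T+p[:2]-P).ravel()
    r=least_squares(f,[P[:,0].mean(),P[:,1].mean(),0]);return r.x,r.fun.reshape(-1,2)
E
python3 - <<'E'
from h import *
pts=[(183,65,.07,.057,.108),(663,265,.07,.057,-.108),(563,507,.07,-.057,-.108),(78,306,.07,-.057,.108),(457,433,.073,-.0435,-.055),(497,338,.079,0,-.055),(250,193,.128,0,.058)]
f=lambda u:(np.array(u)+.5)/5.4-.5+[240,140]
P=np.array([rays("top",[f(p[:2])],p[2])[0] for p in pts]);L=np.array([p[3:] for p in pts])
x,r=fit(P,L);print(x,np.degrees(x[2]));print((r*1000).round(1))
R=np.array([[np.cos(x[2]),-np.sin(x[2])],[np.sin(x[2]),np.cos(x[2])]])
d=x[:2]+R@[0,-.055];s=x[:2]+R@[0,.058];print("dial",d,"shackle",s)
a=rays("top",[f((510,322)),f((565,352))],.108);print(a,(a-d)@R)
v=(a[1]-a[0]);print("pointer deg in box",np.degrees(np.arctan2(*(v@R)[::-1])))
st=arm.read_state();print(st['tcp_pos'],np.degrees(np.arctan2(st['tool_rot'][1,0],st['tool_rot'][0,0])))
E
```

```text
[ 0.51001517 -0.01807971 -0.32966153] -18.888214157486633
[[ 2.1  0.6]
 [ 1.3 -1.9]
 [-4.  -1.5]
 [-0.5  2.4]
 [-0.1  0. ]
 [ 2.1 -0.7]
 [-0.9  1.1]]
dial [ 0.49221042 -0.07011807] shackle [0.52879109 0.0367971 ]
[[ 0.4909486  -0.07027669]
 [ 0.48070775 -0.09231458]] [[-0.00114252 -0.00055856]
 [-0.00369776 -0.02472494]]
pointer deg in box -96.03576703448229
[ 0.20507469 -0.53702321  0.40401798] 20.901074322949604
```

```bash
cat > go.py <<'E'
# print remaining shift/turn in tool units: go.py x y grasp_z tool_y_yaw_deg
import sys; from h import *
x,y,z,w=map(float,sys.argv[1:5]);s=arm.read_state();R=s['tool_rot']
d=R.T@(np.array([x,y,z+.172])-s['tcp_pos'])/.04
wr=np.radians(w);Y=np.array([np.cos(wr),np.sin(wr),0]);Z=np.array([0,0,-1.]);T=np.c_[np.cross(Y,Z),Y,Z]
a=np.degrees(cv2.Rodrigues(R.T@T)[0].ravel())/5
print("t",round(s['time'],2),"d",d.round(2),"a",a.round(2),"grasp",(s['tcp_pos']+.172*R[:,2]).round(4),"F",s['wrist_force'].round(1),"op",round(s['opening'],3),"gf",round(float(s['gripper_force']),1),"q6",s['q'][5].round(2))
E
for i in 1 2 3; do python3 -m handwheel '[{"dx":0.85,"dy":-0.7,"grip":0},{"dx":1.69,"dy":-1.4,"grip":0},{"dx":2.54,"dy":-2.1,"grip":0},{"dx":3.38,"dy":-2.8,"grip":0},{"dx":4.23,"dy":-3.5,"grip":0}]' 30; done
python3 -m handwheel '[{"az":-1.2,"grip":0},{"az":-2.4,"grip":0},{"az":-3.6,"grip":0},{"az":-4.8,"grip":0},{"az":-6,"grip":0}]'
python3 -m handwheel '[{"az":-1.2,"grip":0},{"az":-2.4,"grip":0},{"az":-3.6,"grip":0},{"az":-4,"grip":0},{"az":-4,"grip":0}]'
python3 go.py .5288 .0368 .19 -18.9
python3 - <<'E'
from h import *
np.save("c1.npy",viewer.calibration("wrist"),allow_pickle=True)
im=viewer.get_image("wrist");cv2.imwrite("pics/w1.png",cv2.resize(im,None,fx=1.5,fy=1.5));print(viewer.calibration("wrist"))
E
```

```text
t 0.1 d [ 12.68 -10.51   1.07] a [-2.000e-02 -1.000e-02 -1.004e+01] grasp [ 0.205  -0.5368  0.232 ] F [ 0.2 -0.4 -0. ] op 1.001 gf 0.0 q6 -0.02
{'mtx': array([[297.31863964,   0.        , 263.14762793],
       [  0.        , 297.31863964, 194.25707506],
       [  0.        ,   0.        ,   1.        ]]), 'R': array([[ 0.35611298, -0.9344421 , -0.00122819],
       [-0.90129612, -0.34382753,  0.26352978],
       [-0.2466756 , -0.09273942, -0.96465048]]), 't': array([-0.57424774, -0.02855027,  0.39262249])}$[0]: bad value
$[0]: bad value
$[0]: bad value
$[0]: bad value
$[0]: bad value
```

View pics/w1.png

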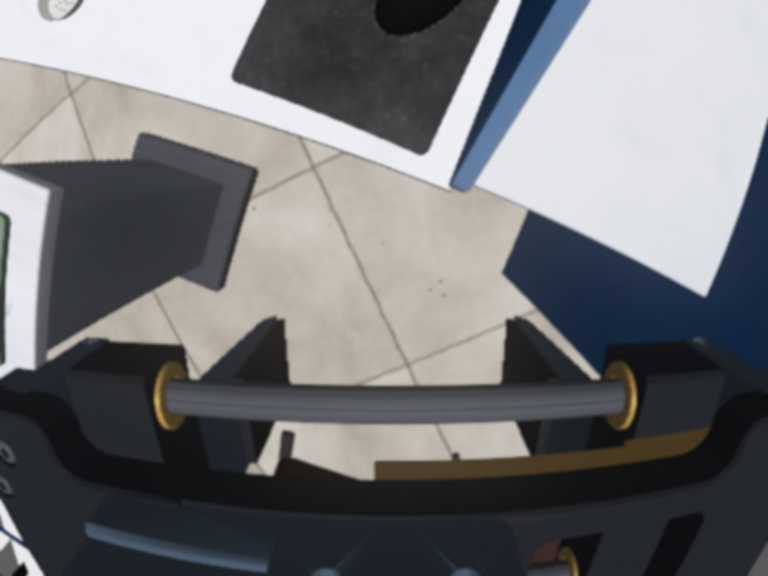

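The wrist picture only shows the floor, because the calls were refused and the arm never moved. I'll check the row format with a full row.

```bash

python3 -m handwheel '[{"grip":0.0,"dx":0.85,"dy":-0.7,"dz":0.0,"ax":0.0,"ay":0.0,"az":0.0},{"grip":0.0,"dx":1.69,"dy":-1.4,"dz":0.0,"ax":0.0,"ay":0.0,"az":0.0},{"grip":0.0,"dx":2.54,"dy":-2.1,"dz":0.0,"ax":0.0,"ay":0.0,"az":0.0},{"grip":0.0,"dx":3.38,"dy":-2.8,"dz":0.0,"ax":0.0,"ay":0.0,"az":0.0},{"grip":0.0,"dx":4.23,"dy":-3.5,"dz":0.0,"ax":0.0,"ay":0.0,"az":0.0}]' 30; python3 go.py .5288 .0368 .19 -18.9; python3 -m handwheel --help | head -20
```

```text
time: 0.65
tcp_pos: [0.3137, -0.3444, 0.4046]
tool_rot: [[0.934, 0.356, -0.0], [0.356, -0.934, 0.0], [0.0, -0.0, -1.0]]
wrist_force: [0.9, 0.4, -0.0]
opening: 1.004
gripper_force: 0.0
t 0.65 d [ 8.42 -6.99  1.07] a [ -0.    -0.   -10.05] grasp [ 0.3137 -0.3443  0.2326] F [ 0.9  0.4 -0. ] op 1.004 gf 0.0 q6 0.35invalid input: not JSON, or not a number
```

All keys are needed. Continuing.

```bash

python3 -m handwheel '[{"grip":0.0,"dx":0.85,"dy":-0.7,"dz":0.0,"ax":0.0,"ay":0.0,"az":0.0},{"grip":0.0,"dx":1.69,"dy":-1.4,"dz":0.0,"ax":0.0,"ay":0.0,"az":0.0},{"grip":0.0,"dx":2.54,"dy":-2.1,"dz":0.0,"ax":0.0,"ay":0.0,"az":0.0},{"grip":0.0,"dx":3.38,"dy":-2.8,"dz":0.0,"ax":0.0,"ay":0.0,"az":0.0},{"grip":0.0,"dx":4.23,"dy":-3.5,"dz":0.0,"ax":0.0,"ay":0.0,"az":0.0}]' >/dev/null
python3 -m handwheel '[{"grip":0.0,"dx":0.85,"dy":-0.7,"dz":0.0,"ax":0.0,"ay":0.0,"az":0.0},{"grip":0.0,"dx":1.69,"dy":-1.4,"dz":0.0,"ax":0.0,"ay":0.0,"az":0.0},{"grip":0.0,"dx":2.54,"dy":-2.1,"dz":0.0,"ax":0.0,"ay":0.0,"az":0.0},{"grip":0.0,"dx":3.38,"dy":-2.8,"dz":0.0,"ax":0.0,"ay":0.0,"az":0.0},{"grip":0.0,"dx":4.23,"dy":-3.5,"dz":0.0,"ax":0.0,"ay":0.0,"az":0.0}]' >/dev/null
python3 -m handwheel '[{"grip":0.0,"dx":0.0,"dy":0.0,"dz":0.0,"ax":0.0,"ay":0.0,"az":-1.6},{"grip":0.0,"dx":0.0,"dy":0.0,"dz":0.0,"ax":0.0,"ay":0.0,"az":-3.2},{"grip":0.0,"dx":0.0,"dy":0.0,"dz":0.0,"ax":0.0,"ay":0.0,"az":-4.8},{"grip":0.0,"dx":0.0,"dy":0.0,"dz":0.0,"ax":0.0,"ay":0.0,"az":-6.4},{"grip":0.0,"dx":0.0,"dy":0.0,"dz":0.0,"ax":0.0,"ay":0.0,"az":-8.0}]' >/dev/null
python3 -m handwheel '[{"grip":0.0,"dx":0.0,"dy":0.0,"dz":0.0,"ax":0.0,"ay":0.0,"az":-1.0},{"grip":0.0,"dx":0.0,"dy":0.0,"dz":0.0,"ax":0.0,"ay":0.0,"az":-2.0},{"grip":0.0,"dx":0.0,"dy":0.0,"dz":0.0,"ax":0.0,"ay":0.0,"az":-2.0},{"grip":0.0,"dx":0.0,"dy":0.0,"dz":0.0,"ax":0.0,"ay":0.0,"az":-2.0},{"grip":0.0,"dx":0.0,"dy":0.0,"dz":0.0,"ax":0.0,"ay":0.0,"az":-2.0}]' >/dev/null
python3 go.py .5288 .0368 .19 -18.9
python3 - <<'E'
from h import *
np.save("c1.npy",viewer.calibration("wrist"),allow_pickle=True)
im=viewer.get_image("wrist");cv2.imwrite("pics/w2.png",cv2.resize(im,None,fx=1.5,fy=1.5))
E
```

```text
t 2.65 d [ 0.01 -0.02  1.07] a [-0.    0.   -0.05] grasp [0.5294 0.0363 0.2326] F [-0.3  0.6 -0.3] op 0.998 gf 0.0 q6 0.38
```

View pics/w2.png

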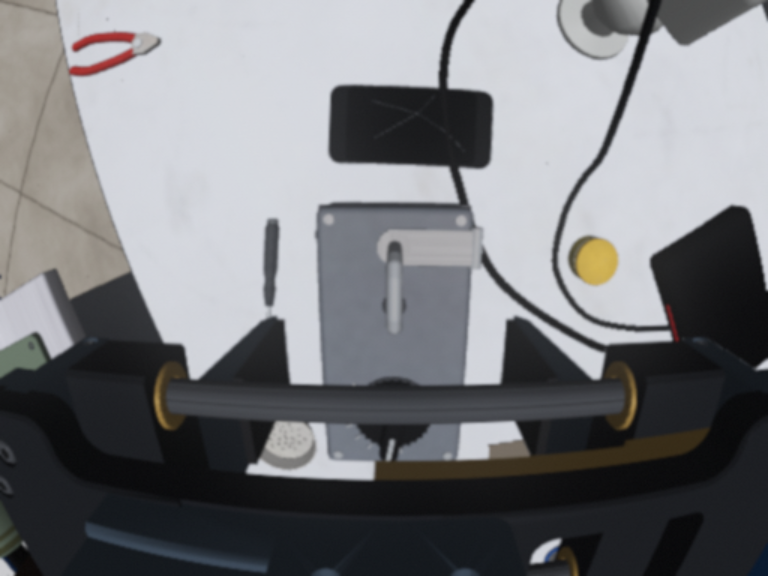

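The wrist view shows the box aligned with the tool axes. The crown bar lies along column 394, rows 245-330 (at 1.5x), and the top left corners are at (318,207) and (470,205).

```bash
python3 - <<'E'
from h import *
c=np.load("c1.npy",allow_pickle=True).item()
a=np.radians(-18.9);R=np.array([[np.cos(a),-np.sin(a)],[np.sin(a),np.cos(a)]])
p=lambda u:(np.array(u)+.5)/1.5-.5
s=np.array([.5288,.0368]);b=np.array([.5100,-.0181])
for u in [(395,250),(394,330)]: print("crown",((rays("wrist",[p(u)],.131,c)-s)@R*1000).round(1))
for u in [(318,207),(470,205),(328,219),(461,220)]: print("cor",((rays("wrist",[p(u)],.07,c)-b)@R*1000).round(1))
E
```

```text
crown [[ 1.8 30.2]]
crown [[  0.9 -19.1]]
cor [[-53.  109.4]]
cor [[ 55.4 110.2]]
cor [[-46.  100.5]]
cor [[49.  99.3]]
```

```bash

python3 -m handwheel '[{"grip":0.0,"dx":0.04,"dy":0.01,"dz":0.7,"ax":0.0,"ay":0.0,"az":0.0},{"grip":0.0,"dx":0.04,"dy":0.01,"dz":1.4,"ax":0.0,"ay":0.0,"az":0.0},{"grip":0.0,"dx":0.04,"dy":0.01,"dz":2.1,"ax":0.0,"ay":0.0,"az":0.0},{"grip":0.0,"dx":0.04,"dy":0.01,"dz":2.6,"ax":0.0,"ay":0.0,"az":0.0},{"grip":0.0,"dx":0.04,"dy":0.01,"dz":2.77,"ax":0.0,"ay":0.0,"az":0.0}]' 30 >/dev/null
python3 go.py .5302 .0373 .122 -18.9
python3 -m handwheel '[{"grip":1.0,"dx":0.0,"dy":0.0,"dz":0.0,"ax":0.0,"ay":0.0,"az":0.0},{"grip":1.0,"dx":0.0,"dy":0.0,"dz":0.0,"ax":0.0,"ay":0.0,"az":0.0},{"grip":1.0,"dx":0.0,"dy":0.0,"dz":0.0,"ax":0.0,"ay":0.0,"az":0.0},{"grip":1.0,"dx":0.0,"dy":0.0,"dz":0.0,"ax":0.0,"ay":0.0,"az":0.0},{"grip":1.0,"dx":0.0,"dy":0.0,"dz":0.0,"ax":0.0,"ay":0.0,"az":0.0}]' 30 >/dev/null
python3 go.py .5302 .0373 .122 -18.9
python3 -m handwheel '[{"grip":1.0,"dx":0.0,"dy":0.0,"dz":0.0,"ax":0.0,"ay":0.0,"az":0.0},{"grip":1.0,"dx":0.0,"dy":0.0,"dz":0.0,"ax":0.0,"ay":0.0,"az":0.0},{"grip":1.0,"dx":0.0,"dy":0.0,"dz":0.0,"ax":0.0,"ay":0.0,"az":0.0},{"grip":1.0,"dx":0.0,"dy":0.0,"dz":0.0,"ax":0.0,"ay":0.0,"az":0.0},{"grip":1.0,"dx":0.0,"dy":0.0,"dz":0.0,"ax":0.0,"ay":0.0,"az":0.0}]' 30 >/dev/null
python3 go.py .5302 .0373 .122 -18.9
```

```text
t 3.2 d [-0.    0.01 -0.05] a [-0.04  0.02 -0.05] grasp [0.529  0.0376 0.1199] F [-0.  -0.5  0.7] op 0.997 gf 0.0 q6 0.38
t 3.7 d [-0.01 -0.    0.02] a [ 0.02 -0.01 -0.04] grasp [0.5308 0.0377 0.1226] F [-0.9  0.1  0.4] op 0.592 gf 0.0 q6 0.38
t 4.2 d [-0.01 -0.   -0.  ] a [-0.    0.   -0.04] grasp [0.5304 0.0376 0.1219] F [-0.9 -0.2 -0.1] op 0.153 gf 0.0 q6 0.38
```

Nearly closed (the bar is 10 mm, about 0.11). I'll finish closing, then push down gently.

```bash

python3 -m handwheel '[{"grip":1.0,"dx":0.0,"dy":0.0,"dz":0.0,"ax":0.0,"ay":0.0,"az":0.0},{"grip":1.0,"dx":0.0,"dy":0.0,"dz":0.0,"ax":0.0,"ay":0.0,"az":0.0},{"grip":1.0,"dx":0.0,"dy":0.0,"dz":0.0,"ax":0.0,"ay":0.0,"az":0.0},{"grip":1.0,"dx":0.0,"dy":0.0,"dz":0.0,"ax":0.0,"ay":0.0,"az":0.0},{"grip":1.0,"dx":0.0,"dy":0.0,"dz":0.0,"ax":0.0,"ay":0.0,"az":0.0}]' 30 >/dev/null
python3 go.py .5302 .0373 .118 -18.9
python3 -m handwheel '[{"grip":1.0,"dx":0.0,"dy":0.0,"dz":0.04,"ax":0.0,"ay":0.0,"az":0.0},{"grip":1.0,"dx":0.0,"dy":0.0,"dz":0.08,"ax":0.0,"ay":0.0,"az":0.0},{"grip":1.0,"dx":0.0,"dy":0.0,"dz":0.12,"ax":0.0,"ay":0.0,"az":0.0},{"grip":1.0,"dx":0.0,"dy":0.0,"dz":0.16,"ax":0.0,"ay":0.0,"az":0.0},{"grip":1.0,"dx":0.0,"dy":0.0,"dz":0.16,"ax":0.0,"ay":0.0,"az":0.0}]' >/dev/null
python3 go.py .5302 .0373 .118 -18.9
```

```text
t 4.7 d [-0.01  0.01  0.09] a [-0.03  0.   -0.04] grasp [0.5294 0.0379 0.1217] F [-4.2  2.   1.8] op 0.106 gf 30.0 q6 0.38
t 5.2 d [-0.01  0.01 -0.07] a [-0.03  0.   -0.04] grasp [0.5294 0.0379 0.1151] F [-4.6  2.7 -0.8] op 0.103 gf 30.0 q6 0.38
```

```bash

python3 -m handwheel '[{"grip":1.0,"dx":0.0,"dy":0.0,"dz":0.02,"ax":0.0,"ay":0.0,"az":0.0},{"grip":1.0,"dx":0.0,"dy":0.0,"dz":0.04,"ax":0.0,"ay":0.0,"az":0.0},{"grip":1.0,"dx":0.0,"dy":0.0,"dz":0.06,"ax":0.0,"ay":0.0,"az":0.0},{"grip":1.0,"dx":0.0,"dy":0.0,"dz":0.06,"ax":0.0,"ay":0.0,"az":0.0},{"grip":1.0,"dx":0.0,"dy":0.0,"dz":0.06,"ax":0.0,"ay":0.0,"az":0.0}]' >/dev/null
python3 go.py .5302 .0373 .118 -18.9
python3 -m handwheel '[{"grip":1.0,"dx":0.0,"dy":0.0,"dz":0.02,"ax":0.0,"ay":0.0,"az":0.0},{"grip":1.0,"dx":0.0,"dy":0.0,"dz":0.04,"ax":0.0,"ay":0.0,"az":0.0},{"grip":1.0,"dx":0.0,"dy":0.0,"dz":0.06,"ax":0.0,"ay":0.0,"az":0.0},{"grip":1.0,"dx":0.0,"dy":0.0,"dz":0.06,"ax":0.0,"ay":0.0,"az":0.0},{"grip":1.0,"dx":0.0,"dy":0.0,"dz":0.06,"ax":0.0,"ay":0.0,"az":0.0}]' >/dev/null
python3 go.py .5302 .0373 .118 -18.9
```

```text
t 5.7 d [-0.01  0.01 -0.11] a [-0.02  0.   -0.04] grasp [0.5294 0.0379 0.1134] F [-6.5  3.1  5.3] op 0.103 gf 30.0 q6 0.38
t 6.2 d [-0.01  0.02 -0.12] a [-0.01 -0.   -0.04] grasp [0.5296 0.0379 0.1133] F [-11.    2.9  19.8] op 0.103 gf 30.0 q6 0.38
```

Home: it stopped dead after 8.4 mm of travel with 20 N. Now I'll open, rise and move over the dial.

```bash

python3 -m handwheel '[{"grip":0.4,"dx":0.0,"dy":0.0,"dz":-0.06,"ax":0.0,"ay":0.0,"az":0.0},{"grip":0.4,"dx":0.0,"dy":0.0,"dz":-0.06,"ax":0.0,"ay":0.0,"az":0.0},{"grip":0.4,"dx":0.0,"dy":0.0,"dz":-0.06,"ax":0.0,"ay":0.0,"az":0.0},{"grip":0.4,"dx":0.0,"dy":0.0,"dz":-0.06,"ax":0.0,"ay":0.0,"az":0.0},{"grip":0.4,"dx":0.0,"dy":0.0,"dz":-0.06,"ax":0.0,"ay":0.0,"az":0.0}]' >/dev/null
python3 go.py .5302 .0373 .118 -18.9
python3 -m handwheel '[{"grip":0.4,"dx":0.0,"dy":0.0,"dz":-0.4,"ax":0.0,"ay":0.0,"az":0.0},{"grip":0.4,"dx":0.0,"dy":0.0,"dz":-1.0,"ax":0.0,"ay":0.0,"az":0.0},{"grip":0.4,"dx":0.0,"dy":0.0,"dz":-1.7,"ax":0.0,"ay":0.0,"az":0.0},{"grip":0.4,"dx":0.0,"dy":0.0,"dz":-2.2,"ax":0.0,"ay":0.0,"az":0.0},{"grip":0.4,"dx":0.0,"dy":0.0,"dz":-2.2,"ax":0.0,"ay":0.0,"az":0.0}]' >/dev/null
python3 -m handwheel '[{"grip":0.4,"dx":-0.7,"dy":0.0,"dz":0.0,"ax":0.0,"ay":0.0,"az":1.0},{"grip":0.4,"dx":-1.5,"dy":0.0,"dz":0.0,"ax":0.0,"ay":0.0,"az":2.0},{"grip":0.4,"dx":-2.3,"dy":0.0,"dz":0.0,"ax":0.0,"ay":0.0,"az":2.0},{"grip":0.4,"dx":-2.83,"dy":0.02,"dz":0.0,"ax":0.0,"ay":0.0,"az":2.0},{"grip":0.4,"dx":-2.83,"dy":0.02,"dz":0.0,"ax":0.0,"ay":0.0,"az":2.0}]' >/dev/null
python3 go.py .4937 -.0695 .102 -28.9
python3 - <<'E'
from h import *
np.save("c2.npy",viewer.calibration("wrist"),allow_pickle=True)
im=viewer.get_image("wrist");cv2.imwrite("pics/w3.png",cv2.resize(im[120:320,120:400],None,fx=2.8,fy=2.8,interpolation=cv2.INTER_CUBIC))
E
```

```text
t 6.7 d [-0.01 -0.01 -0.13] a [ 0.    0.   -0.04] grasp [0.5306 0.0375 0.1128] F [ 0.  -0.1 -1. ] op 0.508 gf 0.0 q6 0.38
t 7.7 d [ 0.05 -0.01  2.45] a [-0.02  0.02 -0.07] grasp [ 0.4928 -0.0714  0.1998] F [0.7 0.1 0.2] op 0.601 gf 0.0 q6 0.34
```

View pics/w3.png

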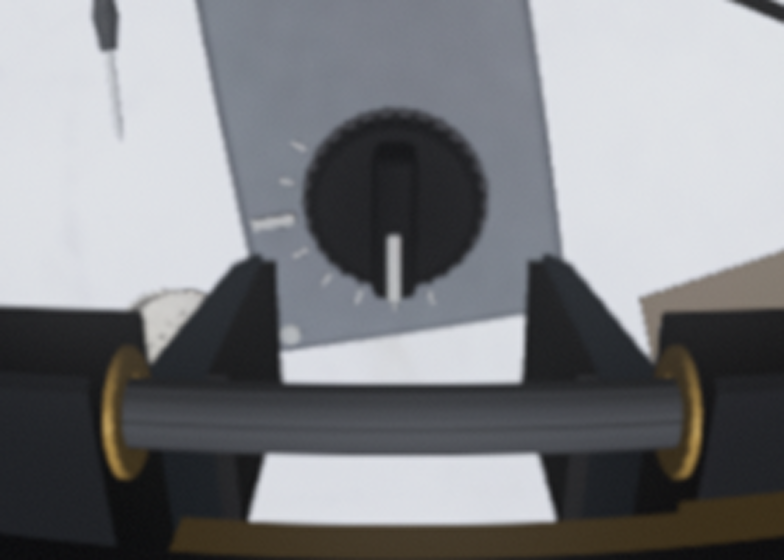

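The picture shows the dial bar upright at column 395, its pointer end at (395,300) on a tick. Three short ticks lie before the long tick at (272,222), which means click 1 and a turn of 80 degrees. The bar is about 1.3 mm left of the finger mid-plane. Descending and gripping.

```bash

python3 -m handwheel '[{"grip":0.4,"dx":0.05,"dy":-0.03,"dz":0.7,"ax":0.0,"ay":0.0,"az":0.0},{"grip":0.4,"dx":0.05,"dy":-0.03,"dz":1.4,"ax":0.0,"ay":0.0,"az":0.0},{"grip":0.4,"dx":0.05,"dy":-0.03,"dz":2.0,"ax":0.0,"ay":0.0,"az":0.0},{"grip":0.4,"dx":0.05,"dy":-0.03,"dz":2.4,"ax":0.0,"ay":0.0,"az":0.0},{"grip":0.4,"dx":0.05,"dy":-0.03,"dz":2.4,"ax":0.0,"ay":0.0,"az":0.0}]' >/dev/null
python3 go.py .4937 -.0695 .102 -28.9
python3 -m handwheel '[{"grip":1.0,"dx":0.0,"dy":0.0,"dz":0.0,"ax":0.0,"ay":0.0,"az":0.0},{"grip":1.0,"dx":0.0,"dy":0.0,"dz":0.0,"ax":0.0,"ay":0.0,"az":0.0},{"grip":1.0,"dx":0.0,"dy":0.0,"dz":0.0,"ax":0.0,"ay":0.0,"az":0.0},{"grip":1.0,"dx":0.0,"dy":0.0,"dz":0.0,"ax":0.0,"ay":0.0,"az":0.0},{"grip":1.0,"dx":0.0,"dy":0.0,"dz":0.0,"ax":0.0,"ay":0.0,"az":0.0}]' 20 >/dev/null
python3 -m handwheel '[{"grip":1.0,"dx":0.0,"dy":0.0,"dz":0.0,"ax":0.0,"ay":0.0,"az":0.0},{"grip":1.0,"dx":0.0,"dy":0.0,"dz":0.0,"ax":0.0,"ay":0.0,"az":0.0},{"grip":1.0,"dx":0.0,"dy":0.0,"dz":0.0,"ax":0.0,"ay":0.0,"az":0.0},{"grip":1.0,"dx":0.0,"dy":0.0,"dz":0.0,"ax":0.0,"ay":0.0,"az":0.0},{"grip":1.0,"dx":0.0,"dy":0.0,"dz":0.0,"ax":0.0,"ay":0.0,"az":0.0}]' 20 >/dev/null
python3 go.py .4937 -.0695 .102 -28.9
```

```text
t 8.25 d [-0.07  0.05  0.01] a [-0.07  0.02 -0.03] grasp [ 0.4924 -0.0659  0.1024] F [ 0.7 -0.   0.2] op 0.603 gf 0.0 q6 0.35
t 9.25 d [-0.05  0.05  0.08] a [-0.04  0.   -0.05] grasp [ 0.4926 -0.0665  0.1054] F [-4.1  3.2  5.2] op 0.148 gf 20.0 q6 0.35
```

```bash
python3 - <<'E'
from h import *
c=np.load("c2.npy",allow_pickle=True).item()
p=lambda u:(np.array(u)+.5)/2.8-.5+120
R=arm.read_state()['tool_rot'][:2,:2]; g=np.array([.4926,-.0665])
for u,z in [((396,203),.077),((394,145),.108),((394,235),.108),((272,222),.073),((374,200),.108),((416,200),.108)]:
    w=rays("wrist",[p(u)],z,c)[0];print(u,w.round(4),"tool mm",((w-g)@R*1000).round(1))
E
```

```text
(396, 203) [ 0.4923 -0.0692] tool mm [-2.5  1.1]
(394, 145) [ 0.5049 -0.0461] tool mm [23.8  0.8]
(394, 235) [ 0.491  -0.0707] tool mm [-4.4  0.7]
(272, 222) [ 0.4501 -0.0547] tool mm [-10.4 -42.9]
(374, 200) [ 0.4912 -0.058 ] tool mm [ 6.8 -5.4]
(416, 200) [ 0.5024 -0.0642] tool mm [6.7 7.4]
```

The axis is about 2.3 mm along -x of the tool. I'll correct that, then turn one click (20 degrees) per call.

```bash

python3 -m handwheel '[{"grip":1.0,"dx":-0.05,"dy":0.0,"dz":0.0,"ax":0.0,"ay":0.0,"az":0.0},{"grip":1.0,"dx":-0.05,"dy":0.0,"dz":0.0,"ax":0.0,"ay":0.0,"az":1.0},{"grip":1.0,"dx":-0.05,"dy":0.0,"dz":0.0,"ax":0.0,"ay":0.0,"az":2.0},{"grip":1.0,"dx":-0.05,"dy":0.0,"dz":0.0,"ax":0.0,"ay":0.0,"az":3.0},{"grip":1.0,"dx":-0.05,"dy":0.0,"dz":0.0,"ax":0.0,"ay":0.0,"az":4.0}]' >/dev/null
python3 go.py .4926 -.069 .102 -108.9
python3 -m handwheel '[{"grip":1.0,"dx":0.0,"dy":0.0,"dz":0.0,"ax":0.0,"ay":0.0,"az":0.8},{"grip":1.0,"dx":0.0,"dy":0.0,"dz":0.0,"ax":0.0,"ay":0.0,"az":1.6},{"grip":1.0,"dx":0.0,"dy":0.0,"dz":0.0,"ax":0.0,"ay":0.0,"az":2.4},{"grip":1.0,"dx":0.0,"dy":0.0,"dz":0.0,"ax":0.0,"ay":0.0,"az":3.2},{"grip":1.0,"dx":0.0,"dy":0.0,"dz":0.0,"ax":0.0,"ay":0.0,"az":4.0}]' >/dev/null
python3 go.py .4926 -.069 .102 -108.9
python3 -c "
from h import *;print(arm.read_state()['wrist_torque'])"
```

```text
t 9.75 d [-0.03  0.01  0.08] a [-0.03 -0.02 11.9 ] grasp [ 0.4935 -0.0675  0.1054] F [1.2 6.1 1.9] op 0.149 gf 20.0 q6 0.7
t 10.25 d [-0.03 -0.    0.08] a [-0.01 -0.03  7.92] grasp [ 0.4941 -0.0685  0.1054] F [ 2.2  2.5 -0.3] op 0.15 gf 20.0 q6 1.05
[ 0.4981731  -0.20316575 -0.04444913]
```

Forces are small and the turn is smooth. Two more clicks.

```bash

python3 -m handwheel '[{"grip":1.0,"dx":0.0,"dy":0.0,"dz":0.0,"ax":0.0,"ay":0.0,"az":0.8},{"grip":1.0,"dx":0.0,"dy":0.0,"dz":0.0,"ax":0.0,"ay":0.0,"az":1.6},{"grip":1.0,"dx":0.0,"dy":0.0,"dz":0.0,"ax":0.0,"ay":0.0,"az":2.4},{"grip":1.0,"dx":0.0,"dy":0.0,"dz":0.0,"ax":0.0,"ay":0.0,"az":3.2},{"grip":1.0,"dx":0.0,"dy":0.0,"dz":0.0,"ax":0.0,"ay":0.0,"az":4.0}]' >/dev/null
python3 go.py .4926 -.069 .102 -108.9
python3 -m handwheel '[{"grip":1.0,"dx":0.0,"dy":0.0,"dz":0.0,"ax":0.0,"ay":0.0,"az":0.8},{"grip":1.0,"dx":0.0,"dy":0.0,"dz":0.0,"ax":0.0,"ay":0.0,"az":1.6},{"grip":1.0,"dx":0.0,"dy":0.0,"dz":0.0,"ax":0.0,"ay":0.0,"az":2.4},{"grip":1.0,"dx":0.0,"dy":0.0,"dz":0.0,"ax":0.0,"ay":0.0,"az":3.2},{"grip":1.0,"dx":0.0,"dy":0.0,"dz":0.0,"ax":0.0,"ay":0.0,"az":3.9}]' >/dev/null
python3 -m handwheel '[{"grip":1.0,"dx":0.0,"dy":0.0,"dz":0.0,"ax":0.0,"ay":0.0,"az":0.0},{"grip":1.0,"dx":0.0,"dy":0.0,"dz":0.0,"ax":0.0,"ay":0.0,"az":0.0},{"grip":1.0,"dx":0.0,"dy":0.0,"dz":0.0,"ax":0.0,"ay":0.0,"az":0.0},{"grip":1.0,"dx":0.0,"dy":0.0,"dz":0.0,"ax":0.0,"ay":0.0,"az":0.0},{"grip":1.0,"dx":0.0,"dy":0.0,"dz":0.0,"ax":0.0,"ay":0.0,"az":0.0}]' >/dev/null
python3 go.py .4926 -.069 .102 -108.9
python3 -m handwheel '[{"grip":0.4,"dx":0.0,"dy":0.0,"dz":0.0,"ax":0.0,"ay":0.0,"az":0.0},{"grip":0.4,"dx":0.0,"dy":0.0,"dz":0.0,"ax":0.0,"ay":0.0,"az":0.0},{"grip":0.4,"dx":0.0,"dy":0.0,"dz":0.0,"ax":0.0,"ay":0.0,"az":0.0},{"grip":0.4,"dx":0.0,"dy":0.0,"dz":0.0,"ax":0.0,"ay":0.0,"az":0.0},{"grip":0.4,"dx":0.0,"dy":0.0,"dz":0.0,"ax":0.0,"ay":0.0,"az":0.0}]' >/dev/null
python3 -m handwheel '[{"grip":0.4,"dx":0.0,"dy":0.0,"dz":-0.5,"ax":0.0,"ay":0.0,"az":0.0},{"grip":0.4,"dx":0.0,"dy":0.0,"dz":-1.2,"ax":0.0,"ay":0.0,"az":0.0},{"grip":0.4,"dx":0.0,"dy":0.0,"dz":-1.9,"ax":0.0,"ay":0.0,"az":0.0},{"grip":0.4,"dx":0.0,"dy":0.0,"dz":-2.4,"ax":0.0,"ay":0.0,"az":0.0},{"grip":0.4,"dx":0.0,"dy":0.0,"dz":-2.4,"ax":0.0,"ay":0.0,"az":0.0}]' >/dev/null
python3 go.py .5302 .0373 .2 -18.9
python3 - <<'E'
from h import *
im=viewer.get_image("wrist");cv2.imwrite("pics/w4.png",cv2.resize(im[120:320,120:400],None,fx=2.8,fy=2.8,interpolation=cv2.INTER_CUBIC))
E
```

```text
t 10.75 d [-0.03 -0.01  0.09] a [ 0.01 -0.04  3.93] grasp [ 0.4943 -0.0697  0.1054] F [ 1.7 -2.5 -0. ] op 0.15 gf 20.0 q6 1.4
t 11.75 d [-0.04 -0.02  0.09] a [ 0.03 -0.04  0.07] grasp [ 0.4942 -0.0709  0.1054] F [ 1.  -6.  -0.9] op 0.15 gf 20.0 q6 1.73
t 12.75 d [ 0.02 -2.81  0.1 ] a [  0.05  -0.07 -17.94] grasp [ 0.4949 -0.0692  0.2039] F [1.1 0.6 0.4] op 0.596 gf 0.0 q6 1.73
```

View pics/w4.png

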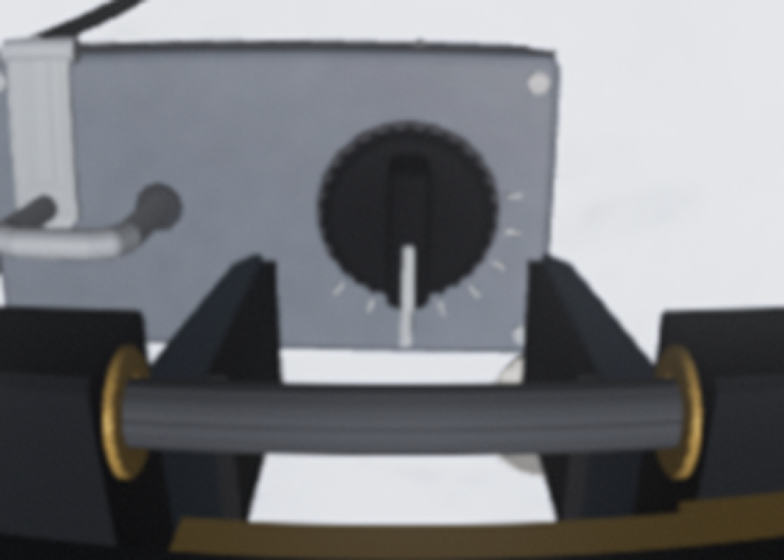

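The pointer, ending at (407,300), lines up with the long tick at (405,325), and the shackle is still down. Moving back to the shackle and turning 90 degrees.

```bash

python3 -m handwheel '[{"grip":0.4,"dx":0.0,"dy":-0.8,"dz":0.0,"ax":0.0,"ay":0.0,"az":0.0},{"grip":0.4,"dx":0.0,"dy":-1.6,"dz":0.0,"ax":0.0,"ay":0.0,"az":0.0},{"grip":0.4,"dx":0.0,"dy":-2.4,"dz":0.0,"ax":0.0,"ay":0.0,"az":0.0},{"grip":0.4,"dx":0.02,"dy":-2.81,"dz":0.0,"ax":0.0,"ay":0.0,"az":0.0},{"grip":0.4,"dx":0.02,"dy":-2.81,"dz":0.0,"ax":0.0,"ay":0.0,"az":0.0}]' >/dev/null
python3 -m handwheel '[{"grip":0.4,"dx":0.0,"dy":0.0,"dz":0.0,"ax":0.0,"ay":0.0,"az":-1.5},{"grip":0.4,"dx":0.0,"dy":0.0,"dz":0.0,"ax":0.0,"ay":0.0,"az":-3.0},{"grip":0.4,"dx":0.0,"dy":0.0,"dz":0.0,"ax":0.0,"ay":0.0,"az":-4.5},{"grip":0.4,"dx":0.0,"dy":0.0,"dz":0.0,"ax":0.0,"ay":0.0,"az":-6.0},{"grip":0.4,"dx":0.0,"dy":0.0,"dz":0.0,"ax":0.0,"ay":0.0,"az":-7.5}]' >/dev/null
python3 -m handwheel '[{"grip":0.4,"dx":0.0,"dy":0.0,"dz":0.0,"ax":0.0,"ay":0.0,"az":-1.5},{"grip":0.4,"dx":0.0,"dy":0.0,"dz":0.0,"ax":0.0,"ay":0.0,"az":-3.0},{"grip":0.4,"dx":0.0,"dy":0.0,"dz":0.0,"ax":0.0,"ay":0.0,"az":-4.5},{"grip":0.4,"dx":0.0,"dy":0.0,"dz":0.0,"ax":0.0,"ay":0.0,"az":-6.0},{"grip":0.4,"dx":0.0,"dy":0.0,"dz":0.0,"ax":0.0,"ay":0.0,"az":-7.5}]' >/dev/null
python3 -m handwheel '[{"grip":0.4,"dx":0.0,"dy":0.0,"dz":0.0,"ax":0.0,"ay":0.0,"az":-1.5},{"grip":0.4,"dx":0.0,"dy":0.0,"dz":0.0,"ax":0.0,"ay":0.0,"az":-3.0},{"grip":0.4,"dx":0.0,"dy":0.0,"dz":0.0,"ax":0.0,"ay":0.0,"az":-3.0},{"grip":0.4,"dx":0.0,"dy":0.0,"dz":0.0,"ax":0.0,"ay":0.0,"az":-3.0},{"grip":0.4,"dx":0.0,"dy":0.0,"dz":0.0,"ax":0.0,"ay":0.0,"az":-3.0}]' >/dev/null
python3 go.py .5298 .0379 .116 -18.9
```

```text
t 14.8 d [ 0.03 -0.    2.12] a [-0.    0.01  0.03] grasp [0.5294 0.0368 0.2009] F [-0.4  0.7 -0.6] op 0.598 gf 0.0 q6 0.37
```

```bash

python3 -m handwheel '[{"grip":0.4,"dx":0.03,"dy":0.0,"dz":0.6,"ax":0.0,"ay":0.0,"az":0.0},{"grip":0.4,"dx":0.03,"dy":0.0,"dz":1.2,"ax":0.0,"ay":0.0,"az":0.0},{"grip":0.4,"dx":0.03,"dy":0.0,"dz":1.8,"ax":0.0,"ay":0.0,"az":0.0},{"grip":0.4,"dx":0.03,"dy":0.0,"dz":2.1,"ax":0.0,"ay":0.0,"az":0.0},{"grip":0.4,"dx":0.03,"dy":0.0,"dz":2.1,"ax":0.0,"ay":0.0,"az":0.0}]' 40 >/dev/null
python3 -m handwheel '[{"grip":1.0,"dx":0.0,"dy":0.0,"dz":0.0,"ax":0.0,"ay":0.0,"az":0.0},{"grip":1.0,"dx":0.0,"dy":0.0,"dz":0.0,"ax":0.0,"ay":0.0,"az":0.0},{"grip":1.0,"dx":0.0,"dy":0.0,"dz":0.0,"ax":0.0,"ay":0.0,"az":0.0},{"grip":1.0,"dx":0.0,"dy":0.0,"dz":0.0,"ax":0.0,"ay":0.0,"az":0.0},{"grip":1.0,"dx":0.0,"dy":0.0,"dz":0.0,"ax":0.0,"ay":0.0,"az":0.0}]' 40 >/dev/null
python3 -m handwheel '[{"grip":1.0,"dx":0.0,"dy":0.0,"dz":0.0,"ax":0.0,"ay":0.0,"az":0.0},{"grip":1.0,"dx":0.0,"dy":0.0,"dz":0.0,"ax":0.0,"ay":0.0,"az":0.0},{"grip":1.0,"dx":0.0,"dy":0.0,"dz":0.0,"ax":0.0,"ay":0.0,"az":0.0},{"grip":1.0,"dx":0.0,"dy":0.0,"dz":0.0,"ax":0.0,"ay":0.0,"az":0.0},{"grip":1.0,"dx":0.0,"dy":0.0,"dz":0.0,"ax":0.0,"ay":0.0,"az":0.0}]' 40 >/dev/null
python3 go.py .5298 .0379 .116 -18.9
python3 -m handwheel '[{"grip":1.0,"dx":0.0,"dy":0.0,"dz":-0.08,"ax":0.0,"ay":0.0,"az":0.0},{"grip":1.0,"dx":0.0,"dy":0.0,"dz":-0.16,"ax":0.0,"ay":0.0,"az":0.0},{"grip":1.0,"dx":0.0,"dy":0.0,"dz":-0.24,"ax":0.0,"ay":0.0,"az":0.0},{"grip":1.0,"dx":0.0,"dy":0.0,"dz":-0.32,"ax":0.0,"ay":0.0,"az":0.0},{"grip":1.0,"dx":0.0,"dy":0.0,"dz":-0.4,"ax":0.0,"ay":0.0,"az":0.0}]' >/dev/null
python3 go.py .5298 .0379 .166 -18.9
```

```text
t 16.3 d [-0.01  0.01  0.03] a [-0.01 -0.    0.05] grasp [0.5296 0.0386 0.1173] F [-3.8  1.9  5.5] op 0.103 gf 40.0 q6 0.38
t 16.8 d [-0.01  0.   -0.83] a [-0.02  0.    0.06] grasp [0.5295 0.0385 0.1329] F [-1.   2.8 -6.2] op 0.103 gf 40.0 q6 0.38
```

It lifts freely, with -6 N at about 16 mm. Continuing to the top.

```bash

python3 -m handwheel '[{"grip":1.0,"dx":0.0,"dy":0.0,"dz":-0.15,"ax":0.0,"ay":0.0,"az":0.0},{"grip":1.0,"dx":0.0,"dy":0.0,"dz":-0.3,"ax":0.0,"ay":0.0,"az":0.0},{"grip":1.0,"dx":0.0,"dy":0.0,"dz":-0.45,"ax":0.0,"ay":0.0,"az":0.0},{"grip":1.0,"dx":0.0,"dy":0.0,"dz":-0.6,"ax":0.0,"ay":0.0,"az":0.0},{"grip":1.0,"dx":0.0,"dy":0.0,"dz":-0.7,"ax":0.0,"ay":0.0,"az":0.0}]' >/dev/null
python3 go.py .5298 .0379 .166 -18.9
python3 -m handwheel '[{"grip":1.0,"dx":0.0,"dy":0.0,"dz":-0.04,"ax":0.0,"ay":0.0,"az":0.0},{"grip":1.0,"dx":0.0,"dy":0.0,"dz":-0.08,"ax":0.0,"ay":0.0,"az":0.0},{"grip":1.0,"dx":0.0,"dy":0.0,"dz":-0.12,"ax":0.0,"ay":0.0,"az":0.0},{"grip":1.0,"dx":0.0,"dy":0.0,"dz":-0.12,"ax":0.0,"ay":0.0,"az":0.0},{"grip":1.0,"dx":0.0,"dy":0.0,"dz":-0.12,"ax":0.0,"ay":0.0,"az":0.0}]' >/dev/null
python3 go.py .5298 .0379 .166 -18.9
```

```text
t 17.3 d [-0.01  0.01 -0.12] a [-0.01  0.    0.06] grasp [0.5296 0.0385 0.1614] F [ -2.4   3.6 -10. ] op 0.098 gf 40.0 q6 0.38
t 17.8 d [-0.01  0.   -0.  ] a [-0.01  0.    0.06] grasp [0.5296 0.0385 0.1659] F [-4.1  3.3 -8.2] op 0.101 gf 40.0 q6 0.38
```

```bash

python3 -m handwheel '[{"grip":1.0,"dx":0.0,"dy":0.0,"dz":-0.02,"ax":0.0,"ay":0.0,"az":0.0},{"grip":1.0,"dx":0.0,"dy":0.0,"dz":-0.04,"ax":0.0,"ay":0.0,"az":0.0},{"grip":1.0,"dx":0.0,"dy":0.0,"dz":-0.04,"ax":0.0,"ay":0.0,"az":0.0},{"grip":1.0,"dx":0.0,"dy":0.0,"dz":-0.04,"ax":0.0,"ay":0.0,"az":0.0},{"grip":1.0,"dx":0.0,"dy":0.0,"dz":-0.04,"ax":0.0,"ay":0.0,"az":0.0}]' >/dev/null
python3 go.py .5298 .0379 .166 -18.9
python3 - <<'E'
from h import *
a=viewer.get_image("side")[140:300,190:340];b=viewer.get_image("top")[140:300,220:370]
cv2.imwrite("pics/end.png",cv2.convertScaleAbs(cv2.resize(np.hstack([a,b]),None,fx=2.6,fy=2.6,interpolation=cv2.INTER_CUBIC),alpha=1.4))
E
```

```text
t 18.3 d [-0.01  0.    0.03] a [-0.01  0.    0.06] grasp [0.5296 0.0385 0.1673] F [ -4.    3.6 -10.2] op 0.101 gf 40.0 q6 0.38
```

View pics/end.png

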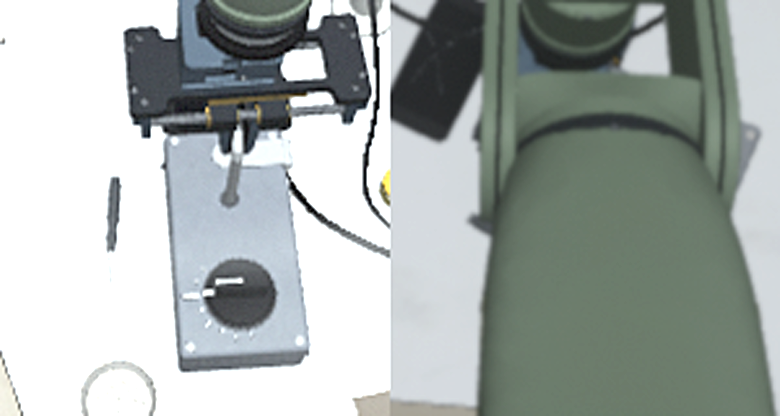

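The side half shows the shackle held high in the fingers (235,140), the pointer at the long tick (195,295), and the driver and dish in place. The lift is about 50 mm with 40 N of grip, so I'm handing in.

```bash
python3 -c "
from cell import hand_in
print(hand_in())"
```

```text
the job is handed in; nothing more can be done
None
```

I pushed the shackle home, turned the dial to the long tick, and handed in with the gripper holding the shackle up at about 50 mm (40 N grip, 18 s used); the driver and dish looked in place, the phone was only partly in view, and no verdict came back.

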